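# Play coin held ready over the piggy bank

## Task

First swing the lamp's hinged arm aside until the shade no longer hangs over any part of the piggy bank, and leave it there. Then lift the gold play coin out of its wooden rack, carry it high over the things standing in between, without disturbing them, and stop with it about one centimetre above the slot in the pig's back, upright, centred and turned in line with the slot so that it would drop straight in. Finish while still gripping the coin there, still and not letting go; the coin must never touch the pig, and the pig, cup, music box and mallet stay where they are.

Things in the scene. Friction and masses are not known exactly. Their poses are not given: they have to be found in the camera images.
- coin: Gold-painted wooden toy coin, a disc 56 mm in diameter and 12 mm thick, about 22 g, standing on edge in the rack. Origin at the disc's centre, which is 33 mm above the table at the start (the top 61 mm above the table). Its y axis is the disc's axis (horizontal, across the 12 mm thickness). Loose.
- rack: Dark wooden coin rack, 85 mm (x) by 50 mm (y) by 18 mm high, fixed. Its pocket, 51 mm long (x) by 15 mm wide (y) and 13 mm deep, holds the coin on edge with the coin's faces square to the rack's y axis; the coin stands 43 mm proud of the rack's top. Origin at the centre of the underside.
- pig: Pale pink ceramic piggy bank, about 185 mm long (x, snout to -x, tail to +x), 124 mm wide and 144 mm high to the rim of its slot, 0.9 kg, loose, standing on four legs. Origin at the centre of the underside, on the table.
- slot (a point): Centre of the mouth of the dark coin slot on top of the pig, 144 mm above the table, the pig's highest point. Slot 72 mm long along this frame's x and 22 mm wide along y; z is up. The flat rim round it measures 100 by 50 mm. The coin is in line when its y axis is parallel to the slot's y axis.
- lamp_arm (a joint): Angle of the lamp's arm about its upright post (rad), starting within 0.2 of 0 with the shade over the pig. It grows as the arm turns clockwise seen from above, which takes the shade to the robot's left (+y). Stops at -0.3 and 1.4: only growing clears the pig (about 0.7 is enough). Friction about 0.15 N m; stays where left.
- finial (a point): Top centre of the brass finial on the lamp's mint-green shade, 294 mm above the table, 240 mm from the hinge axis. The finial is an upright rod 16 mm thick, 32 mm tall, on the shade's flat top (262 mm high, 68 mm across). The shade widens to 100 mm across at its lower rim, 200 mm high. A level brass rod 12 mm thick, 245 mm high, joins it to the post.
- lamp_hinge (a point): Point on the vertical hinge axis of the lamp, at 245 mm height: the brass post (18 mm thick, 270 mm tall, 30 mm thick at the sleeve) of the fixed lamp, which has a cream round foot 140 mm across and 22 mm high with a black dimmer knob.
- cup: Stainless baby cup, 70 mm across, 80 mm high, with a handle towards its +y; standing between rack and pig. Loose. Origin at the centre of the underside. Leave it alone.
- music_box: Blue plastic music box 80 by 60 by 55 mm with a small yellow lever with a red ball on its -x side, 76 mm high in all; standing between rack and pig. Loose. Origin at the centre of the underside. Leave it alone.
- mallet: Wooden xylophone mallet 195 mm long lying on the table, with a red ball head 28 mm across. Origin under the head, on the table; the 9 mm stick runs to -x for 170 mm. Loose. Leave it alone.
Mind the look-alikes: they are no part of the job. There is more than one size of the coin; the one meant has the size given above. Of the things that look like the pig, the larger one is meant.

How it is judged:
By the outcome, as a careful person would: the job done as asked, in the order asked, and still so for the second after the job is handed in, while the arm keeps its last pose, push and grip.
It also fails if it takes over 64 s, if anything falls off the work surface, if the arm or the gripper's body presses on something with over 40 N, if the wrist force passes 120 N, or if a joint passes its speed limit or range.

## Robot

A 6-joint arm with a two-finger parallel gripper is mounted at the origin on the work surface. World frame = base frame: x ahead of the robot, y to its left, z up, the work surface at z = 0. Lengths are in mm, angles in rad, forces in N, time in s.
With the tool pointing down it reaches from about 275 to 1000 mm from the base axis. Payload 8.4 kg.
Tool frame: the origin (TCP) lies at the very end of the fingers, on their centre line; the grasp point (between the pads) lies 19 mm behind it; z points along the fingers, y is the line along which they close (so a half turn about z gives the same grasp; the last joint's range is limited). The gripper opens to 85 mm and grips with 20 to 120 N. Pads are 22 mm wide; open, the fingers measure 114 mm over their backs; the gripper's body (76 mm by 85 mm) begins 54 mm behind the grasp point. The pads swing forward as they close: fully open they stand 13 mm farther back than shut.
Start: joints at [1.106, 0.353, 1.633, -0, 1.155, -0.002], TCP at [279.033, 559.257, 209.781] pointing down, gripper open.
Joint ranges: [-2.63, 2.63], [-0.92, 2.1], [0.06, 2.66], [-1.3, 4.44], [0, 2.69], [-3.02, 3.02]. Speed limits (rad/s): [2.22, 2.22, 2.79, 3.14, 3.14, 3.14].

## Interface

Orientations are given as [roll, pitch, yaw] about the fixed x, y, z axes, in that order (R = Rz(yaw) Ry(pitch) Rx(roll)).
In Python, from rig import telemetry, imaging, r gives the robot as it stands. The module is installed in compiled form; this text tells all that it offers.
- The arm moves only by the tool step_arm, never from a script. Its argument "moves" is a list of rows, each a list of 3 entries, a list of its own where there are three numbers: the turn, a rotation vector about the tool's x, y, z scaled (see below), then the shift along the tool's x, y, z scaled (see below), then the opening, from -1 (shut) to 1 (fully open). A call has 1 to 8 rows; each row is the pose to reach, as a shift and turn from the pose commanded when the call began, along the tool's axes at that moment; what a row does not reach only later rows make up. The controller multiplies each number of a shift by 200 mm and each number of a turn by 45 degrees. A row lasts 1/10 s, in which the tool goes at most 50 mm and 8.59 degrees, less where a joint would pass 70% of its speed; a pose out of reach is approached as far as the arm can. A call with a number of a shift or a turn outside -1 to 1 is refused whole. A call with a gripper value outside its range is refused whole. The fingers move at their own pace and stop on an object; "squeeze" is the grip in N (left out, the last holds). Time passes only in rows, so rows that repeat a pose let the fingers close. It gives the time, the measured TCP pose, the force, the opening and the grip force at its end, in the units of the state.
- telemetry.sense(): the state, without advancing time (a new reading comes with each control period).
- imaging.grab_frame(name): name is "side" or "top" or "wrist"; returns the picture (480x640x3 uint8, red, green, blue); there is no depth.
- imaging.calibration(name): a dict with "fx", "fy", "cx", "cy" (pixels), "cam_to_world" (4x4, takes a point from camera to world coordinates). Camera axes: x right, y up, looking along -z (the intrinsics and any distortion apply to the point x, -y, -z); pixel columns grow to the right and rows downward; lengths in mm; the calibration is good to about 2 mm. A picture is of the moment at which its call begins: read the wrist's pose just before it. calibration takes no time and is no camera call; for the wrist camera it gives the pose at the moment of the call.
- r.sign_off(): hands the job in; it is judged then, once.
Trained networks look in the newest picture that a camera, given by its name, has taken for a name from the list of things; names that differ only in an ending like _2 or _b are one class to them, and where a whole thing is asked for, a point or a joint stands for the part that bears it (a point fixed in the world has none). Each returns a list of dicts, best first, with "conf" (0 to 1); they miss things now and then, are a little off and sometimes report something else, mostly with a low value. They report only what shows in the picture. A call takes as long as a camera call. They do not tell look-alikes from the thing itself.
- imaging.recognise(camera, name): "extent" ([left, top, width, height] in pixels, round what is visible of it).
- imaging.mark_of(camera, name): "xy" ([column, row] in pixels: a listed point, or the origin of a listed thing).
The state is a dict: "clock": time; "qpos": joint angles; "qvel": joint speeds; "joint_efforts": joint torques, N m; "eef_pos": TCP position; "tcp_rot": TCP orientation; "contact_force": force on the tool from outside, world axes, zero at the start; "wrist_torque": the same for the moment, N m; "opening": opening from 0.0 (shut) to 1.0 (fully open); "grasp_force": force on a finger pad.
Only numpy, scipy, OpenCV 4.12 (cv2) and the standard library are available. Lean on these libraries where they do the work, as an engineer would, in place of code of your own. Each camera call takes 0.05 s, during which the arm holds its last target. There are 200 camera calls.

## Working session

There is one attempt and no reset: what is moved stays moved. The work goes in short steps, Python scripts to look and compute and a tool call to move; the robot and the scene stay as the last step left them, time stands still between calls to the robot, and variables do not carry over. Pictures are saved under pics/ and viewed, at most 12 in all, crops included, and the job is handed in when it is done.

Besides the shell and the picture viewer there is one more tool, called after ">>>" in YAML: its name, and indented under it one key for each argument. step_arm: Moves the arm, as the interface text tells. Its arguments: {"type":"object","properties":{"moves":{"type":"array"},"squeeze":{"type":"number"}},"required":["moves"]}

```bash
mkdir -p pics; cat > h.py <<'E'
import numpy as np, cv2
from rig import telemetry, imaging, r
def ray(c,px):
    k=imaging.calibration(c);T=np.array(k['cam_to_world'])
    d=np.array([(px[0]-k['cx'])/k['fx'],-(px[1]-k['cy'])/k['fy'],-1.])
    return T[:3,3],T[:3,:3]@d
def at_z(c,px,z):
    o,d=ray(c,px);return o+d*(z-o[2])/d[2]
def proj(c,p):
    k=imaging.calibration(c);T=np.array(k['cam_to_world'])
    q=T[:3,:3].T@(np.array(p)-T[:3,3]);q=q/-q[2]
    return np.array([k['cx']+k['fx']*q[0],k['cy']-k['fy']*q[1]])
def tri(c1,p1,c2,p2):
    o1,d1=ray(c1,p1);o2,d2=ray(c2,p2)
    A=np.stack([d1,-d2],1);s=np.linalg.lstsq(A,o2-o1,rcond=None)[0]
    a=o1+s[0]*d1;b=o2+s[1]*d2;return (a+b)/2,np.linalg.norm(a-b)
def grab(c,name):
    im=imaging.grab_frame(c);cv2.imwrite(f'pics/{name}.png',im[:,:,::-1]);return im
E
python3 - <<'E'
from h import *
np.set_printoptions(precision=1,suppress=True)
Z=dict(coin=33,rack=0,pig=0,slot=144,finial=294,lamp_hinge=245,cup=0,music_box=0,mallet=0)
for c in ['top','side']:
    grab(c,c+'0')
    k=imaging.calibration(c);print(c,{a:k[a] for a in k if a!='cam_to_world'},np.array(k['cam_to_world'])[:3,3])
    for n,z in Z.items():
        for m in imaging.mark_of(c,n)[:4]: print(n,np.array(m['xy']),round(m['conf'],2),at_z(c,m['xy'],z))
    for n in ['coin','pig']: print(n,[(np.array(m['extent']).round(),round(m['conf'],2)) for m in imaging.recognise(c,n)])
print(telemetry.sense())
E
```

```text
top {'fx': 538.1613576034655, 'fy': 538.1613576034655, 'cx': 314.29441456718513, 'cy': 248.84687939661328} [ 301.5   48.4 1511.4]
coin [233.7 180.6] 0.66 [844.2 270.6  33. ]
coin [427.1 286.5] 0.65 [ 513.  -263.1   33. ]
coin [458.3 284. ] 0.58 [ 516.6 -349.9   33. ]
rack [424.2 288.8] 0.66 [ 511.5 -261.3    0. ]
pig [169.  300.5] 0.76 [506.7 460.2   0. ]
pig [232.  289.2] 0.67 [531.8 282.2   0. ]
slot [159.  294.4] 0.82 [503.8 446.9 144. ]
slot [229.7 283.4] 0.76 [525.1 265.8 144. ]
lamp_hinge [232.1 180.3] 0.64 [767.3 242.7 245. ]
cup [357.5 263.5] 0.66 [591.7 -77.    0. ]
music_box [368.  325.1] 0.7 [415.9 -96.5   0. ]
mallet [374.9 215.5] 0.56 [ 732.1 -135.7    0. ]
mallet [427.1 287.9] 0.32 [ 513.7 -269.7    0. ]
coin [(array([450., 282.,  15.,   1.]), 0.47), (array([201., 256.,  60.,  65.]), 0.4)]
pig [(array([202., 254.,  59.,  70.]), 0.81), (array([145., 271.,  37.,  51.]), 0.58)]
side {'fx': 546.6891376206075, 'fy': 546.6891376206075, 'cx': 328.87617822437073, 'cy': 240.47186147687086} [ -63.6 -815.3  953.7]
coin [425.4 404.5] 0.68 [ 525.3 -360.9   33. ]
rack [382.1 383.2] 0
[... 442 characters left out ...]
  360.7] 0.81 [408.4 -88.7   0. ]
mallet [417.7 313.7] 0.85 [ 730.6 -133.5    0. ]
mallet [359.  321.7] 0.67 [593.  -66.8   0. ]
coin [(array([415., 397.,  14.,  19.]), 0.66), (array([377., 368.,  20.,  21.]), 0.57)]
pig [(array([226., 221.,  76.,  58.]), 0.98), (array([202., 199.,  48.,  43.]), 0.58)]
{'clock': 1.2, 'qpos': array([ 1.1,  0.4,  1.6,  0. ,  1.2, -0. ]), 'qvel': array([-0., -0.,  0.,  0., -0., -0.]), 'joint_efforts': array([  0. , -60.5, -34.2,   0. ,   0. ,   0. ]), 'eef_pos': array([279. , 559.3, 209.8]), 'tcp_rot': array([-3.1, -0. ,  2.7]), 'contact_force': array([-0.1,  0.3, -0.3]), 'wrist_torque': array([ 0., -0., -0.]), 'grasp_force': 0.0, 'opening': 1.0044492118155952}
```

```bash
python3 - <<'E'
import cv2
t=cv2.imread('pics/top0.png');s=cv2.imread('pics/side0.png')
a=cv2.resize(t[150:350,130:490],None,fx=2.2,fy=2.2,interpolation=cv2.INTER_CUBIC)
cv2.imwrite('pics/t1.png',a)
b=cv2.resize(s[140:430,180:460],None,fx=2,fy=2,interpolation=cv2.INTER_CUBIC)
cv2.imwrite('pics/s1.png',b);print(a.shape,b.shape)
E
```

```text
(440, 792, 3) (580, 560, 3)
```

View pics/t1.png

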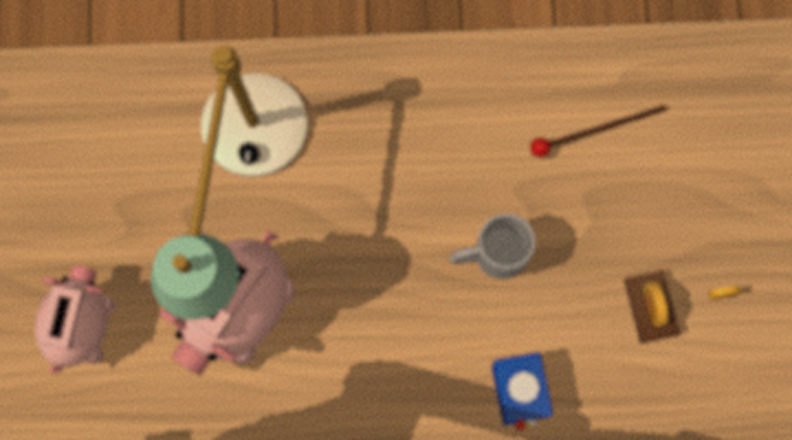

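View pics/s1.png

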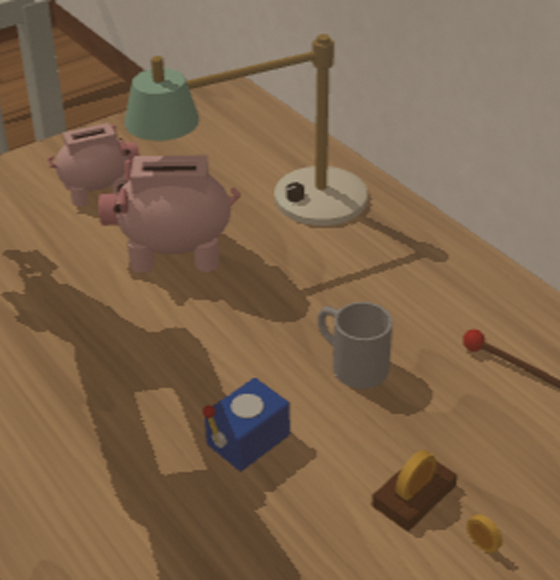

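The top crop shows the lamp shade over the large pig, with the finial tip near full-frame pixel (212,269).

Candidates (top-camera pixels):
- **Coins:** (427,287) stands in the rack and is the larger, so it is the one meant. (458,284) lies loose and is smaller. (234,181) is the lamp post, a false hit.
- **Pigs:** (230,289) is the larger, so it is the one meant. (160,296) is the smaller.

```bash
python3 - <<'E'
from h import *
np.set_printoptions(precision=3,suppress=True)
f,e=tri('top',[211.8,269.0],'side',[258.9,169.9]);print('finial',f,e)
print(at_z('top',[211.8,269],294),at_z('side',[258.9,169.9],294))
hh,e=tri('top',[231.5,177],'side',[341,160]);print('post top',hh,e, at_z('side',[340.2,163.9],245),at_z('top',[231.5,177],270))
s=telemetry.sense();print(s['eef_pos'],s['tcp_rot'])
im=cv2.imread('pics/side0.png')
a=cv2.resize(im[140:300,190:320],None,fx=3.5,fy=3.5,interpolation=cv2.INTER_CUBIC)
b=cv2.resize(im[355:425,365:445],None,fx=5,fy=5,interpolation=cv2.INTER_CUBIC)
c=np.zeros((560,a.shape[1]+b.shape[1]-60,3),np.uint8)[:, :855]
c=np.zeros((560,800,3),np.uint8);a=a[:,:400];c[:,:400]=a;c[:350,400:]=b[:,:400];cv2.imwrite('pics/cf.png',c)
E
```

```text
finial [536.796 282.675 293.431] 2.114404150307602
[535.722 283.01  294.   ] [537.309 281.421 294.   ]
post top [768.603 239.953 268.009] 2.6217878329695075 [781.708 257.82  245.   ] [766.653 240.26  270.   ]
[279.018 559.261 209.778] [-3.142 -0.     2.679]
```

View pics/cf.png

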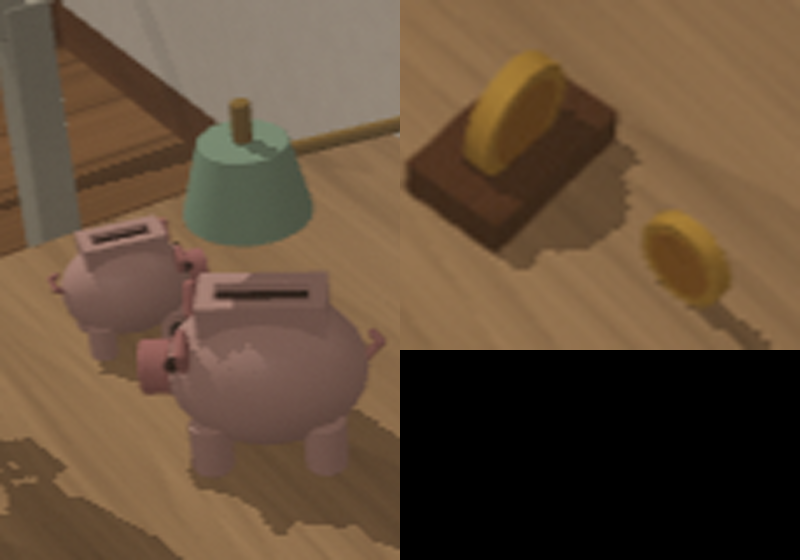

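The crop confirms both: the large disc standing in the rack (the small coin lies loose beside it) and the large pig under the shade. The finial triangulates to (537,283,293), about 235 mm from the hinge, which matches the 240 given.

```bash
cat >> h.py <<'E'
from scipy.spatial.transform import Rotation as Ro
def rows(targets,base=None):
    """targets: (x,y,z,yaw) tool down -> turn, shift units from base pose (default measured)"""
    if base is None:
        s=telemetry.sense();P=np.array(s['eef_pos']);R=Ro.from_euler('xyz',s['tcp_rot'])
    else: P=np.array(base[:3]);R=Ro.from_euler('xyz',[np.pi,0,base[3]])
    for t in targets:
        d=R.inv().apply(np.array(t[:3])-P)/200
        v=(R.inv()*Ro.from_euler('xyz',[np.pi,0,t[3]])).as_rotvec()/np.radians(45)
        print(np.round(v,3).tolist(),np.round(d,3).tolist(),np.round(t,3).tolist())
E
python3 - <<'E'
from h import *
yaw=2.679
C=np.array([770,241]);f=np.array([537,283]);a0=np.arctan2(*(f-C)[::-1]);R=238
# tool y angle = yaw - pi/2 ; tangent angle = a0-pi/2 -> yaw=a0
print(a0,np.hypot(*(f-C)))
rows([(279,559,330,yaw),(400,430,335,yaw),(537,283,335,a0),(537,283,271,a0)],(279,559.3,209.8,yaw))
print()
t=[]
for d in np.arange(0,1.16,0.1):
    a=a0-d;p=C+R*np.array([np.cos(a),np.sin(a)]);t.append((*p,271,a))
rows(t,(537,283,271,a0))
E
```

```text
2.9632502973391586 236.75514777930385
[0.0, 0.0, 0.0] [-0.001, -0.001, -0.601] [279.0, 559.0, 330.0, 2.679]
[0.0, 0.0, 0.0] [-0.83, -0.309, -0.626] [400.0, 430.0, 335.0, 2.679]
[0.0, 0.0, -0.362] [-1.771, -0.661, -0.626] [537.0, 283.0, 335.0, 2.963]
[0.0, 0.0, -0.362] [-1.771, -0.661, -0.306] [537.0, 283.0, 271.0, 2.963]

[0.0, 0.0, 0.0] [0.006, 0.0, 0.0] [535.775, 283.221, 271.0, 2.963]
[0.0, -0.0, 0.127] [0.0, 0.119, 0.0] [541.16, 306.393, 271.0, 2.863]
[0.0, -0.0, 0.255] [-0.017, 0.236, 0.0] [548.832, 328.913, 271.0, 2.763]
[0.0, -0.0, 0.382] [-0.047, 0.352, 0.0] [558.713, 350.553, 271.0, 2.663]
[0.0, -0.0, 0.509] [-0.088, 0.463, 0.0] [570.706, 371.1, 271.0, 2.563]
[-0.0, -0.0, 0.637] [-0.139, 0.571, 0.0] [584.69, 390.346, 271.0, 2.463]
[-0.0, -0.0, 0.764] [-0.202, 0.672, 0.0] [600.525, 408.1, 271.0, 2.363]
[0.0, -0.0, 0.891] [-0.274, 0.767, 0.0] [618.054, 424.184, 271.0, 2.263]
[-0.0, -0.0, 1.019] [-0.355, 0.854, 0.0] [637.101, 438.438, 271.0, 2.163]
[-0.0, -0.0, 1.146] [-0.444, 0.932, 0.0] [657.476, 450.72, 271.0, 2.063]
[0.0, -0.0, 1.273] [-0.541, 1.001, 0.0] [678.975, 460.906, 271.0, 1.963]
[0.0, -0.0, 1.401] [-0.644, 1.061, 0.0] [701.384, 468.894, 271.0, 1.863]
```

>>> step_arm:
  moves:
    - [[0,0,0],[0,0,-0.25],-0.1]
    - [[0,0,0],[0,0,-0.5],-0.1]
    - [[0,0,0],[0,0,-0.625],-0.1]
    - [[0,0,0],[-0.24,-0.09,-0.625],-0.1]
    - [[0,0,-0.18],[-0.47,-0.175,-0.625],-0.1]
    - [[0,0,-0.36],[-0.7,-0.26,-0.625],-0.1]
    - [[0,0,-0.36],[-0.88,-0.33,-0.625],-0.1]
    - [[0,0,-0.36],[-0.88,-0.33,-0.625],-0.1]

```text
clock: 2.0
eef_pos: [409.9, 418.2, 335.0]
tcp_rot: [-3.141, 0.001, 2.958]
contact_force: [0.5, 0.0, -0.0]
opening: 0.452
grasp_force: 0.0
```

```bash
python3 - <<'E'
from h import *
s=telemetry.sense();print(s['eef_pos'],s['tcp_rot'],s['opening'],s['clock'])
rows([(537,283,335,2.963),(537,283,271,2.963)])
E
```

```text
[409.88263061 418.2329609  334.96899469] [-3.14076145e+00  1.40026550e-03  2.95785533e+00] 0.45222947925130924 2.0
[-0.001, 0.002, -0.007] [-0.748, -0.549, 0.001] [537.0, 283.0, 335.0, 2.963]
[-0.001, 0.002, -0.007] [-0.748, -0.548, 0.321] [537.0, 283.0, 271.0, 2.963]
```

>>> step_arm:
  moves:
    - [[0,0,0],[-0.19,-0.14,0],-0.1]
    - [[0,0,0],[-0.38,-0.28,0],-0.1]
    - [[0,0,0],[-0.57,-0.42,0],-0.1]
    - [[0,0,0],[-0.748,-0.55,0],-0.1]
    - [[0,0,0],[-0.748,-0.55,0],-0.1]

```text
clock: 2.5
eef_pos: [537.3, 283.4, 334.6]
tcp_rot: [-3.141, 0.001, 2.957]
contact_force: [-0.5, -0.3, 0.1]
opening: 0.451
grasp_force: 0.0
```

```bash
python3 - <<'E'
from h import *
s=telemetry.sense();print(s['eef_pos'],s['tcp_rot'])
grab('wrist','w1');print(proj('wrist',[537,283,294]),proj('wrist',s['eef_pos']))
print(imaging.mark_of('wrist','finial'))
for m in imaging.mark_of('wrist','finial'): print(at_z('wrist',m['xy'],294))
E
```

```text
[537.34018985 283.38349514 334.56900774] [-3.14053711e+00  1.21574439e-03  2.95740435e+00]
[320.19073302 265.94782195] [320.4946283  296.65013236]
[{'xy': [329.3, 264.4], 'conf': 0.75}]
[535.42092696 290.4445992  294.        ]
```

View pics/w1.png

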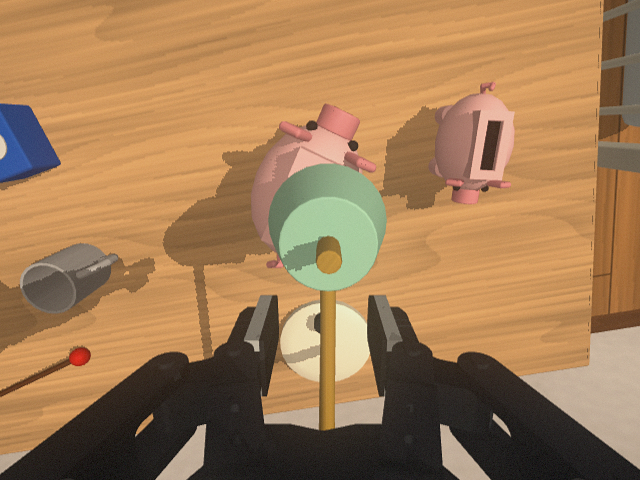

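The wrist view shows the finial tip at (329,262), about 6 mm to +y of the tool centre, and the rod lies square to the closing line. I'll correct for that and lower over it.

>>> step_arm:
  moves:
    - [[0,0,0],[0.005,0.03,0],-0.1]
    - [[0,0,0],[0.005,0.03,0.15],-0.1]
    - [[0,0,0],[0.005,0.03,0.32],-0.1]
    - [[0,0,0],[0.005,0.03,0.32],-0.1]

```text
clock: 3.05
eef_pos: [531.3, 293.0, 266.6]
tcp_rot: [-3.137, -0.006, 2.964]
contact_force: [-0.6, -0.1, -0.6]
opening: 0.45
grasp_force: 0.0
```

>>> step_arm:
  moves:
    - [[0,0,0.06],[0,0.06,0],-0.1]
    - [[0,0,0.127],[0,0.119,0],-0.1]
    - [[0,0,0.19],[-0.008,0.178,0],-0.1]
    - [[0,0,0.255],[-0.017,0.236,0],-0.1]
    - [[0,0,0.32],[-0.03,0.295,0],-0.1]
    - [[0,0,0.382],[-0.047,0.352,0],-0.1]
    - [[0,0,0.445],[-0.066,0.408,0],-0.1]
    - [[0,0,0.509],[-0.088,0.463,0],-0.1]

```text
clock: 3.85
eef_pos: [568.4, 382.7, 272.9]
tcp_rot: [3.14, 0.0, 2.561]
contact_force: [-0.1, -0.1, 0.1]
opening: 0.446
grasp_force: 0.0
```

```bash
python3 - <<'E'
from h import *
s=telemetry.sense();print(s['eef_pos'],s['tcp_rot'],s['contact_force'],s['wrist_torque'])
C=np.array([770,241]);a0=s['tcp_rot'][2]
im=imaging.grab_frame('wrist');print(imaging.mark_of('wrist','finial'))
for m in imaging.mark_of('wrist','finial'): print(at_z('wrist',m['xy'],294))
a0=np.arctan2(s['eef_pos'][1]-241,s['eef_pos'][0]-770);print(a0)
rows([(*(C+239*np.array([np.cos(a0-d),np.sin(a0-d)])),271,s['tcp_rot'][2]-d) for d in np.arange(0,.76,.1)])
E
```

```text
[568.37653325 382.65572223 272.85076988] [3.13996504e+00 4.07614620e-04 2.56112370e+00] [-0.13531317 -0.05063971  0.14371368] [ 0.00611146 -0.0590802  -0.02617106]
[{'xy': [130.8, 358.1], 'conf': 0.67}]
[539.14235371 297.39129201 294.        ]
2.529140208987209
[0.001, 0.0, 0.004] [-0.036, 0.001, 0.005] [574.44, 378.395, 271.0, 2.561]
[0.001, 0.0, 0.131] [-0.046, 0.12, 0.005] [589.134, 397.232, 271.0, 2.461]
[0.001, 0.0, 0.259] [-0.068, 0.238, 0.005] [605.635, 414.508, 271.0, 2.361]
[0.001, 0.0, 0.386] [-0.101, 0.352, 0.006] [623.778, 430.051, 271.0, 2.261]
[0.001, 0.0, 0.513] [-0.146, 0.463, 0.006] [643.382, 443.704, 271.0, 2.161]
[0.001, 0.0, 0.641] [-0.202, 0.569, 0.006] [664.251, 455.332, 271.0, 2.061]
[0.001, 0.0, 0.768] [-0.268, 0.668, 0.006] [686.177, 464.818, 271.0, 1.961]
[0.001, -0.0, 0.895] [-0.344, 0.761, 0.006] [708.94, 472.069, 271.0, 1.861]
```

```bash
python3 - <<'E'
from h import *
s=telemetry.sense();print(s['eef_pos'],s['tcp_rot'],s['clock'],s['contact_force'])
w=grab('wrist','w2');t=imaging.grab_frame('top');sd=imaging.grab_frame('side')
o=np.zeros((480,800,3),np.uint8);o[:240,:320]=cv2.resize(w,(320,240))
o[240:,:400]=cv2.resize(t[160:340,100:400],(400,240));o[:,400:]=cv2.resize(sd[100:300,170:337],(400,480))
cv2.imwrite('pics/m2.png',o[:,:,::-1])
print(proj('side',s['eef_pos']))
print(imaging.mark_of('side','finial'))
for m in imaging.mark_of('side','finial'): print(at_z('side',m['xy'],294))
E
```

```text
[568.3051189  382.0617717  272.02545678] [3.14057692e+00 3.36948890e-04 2.56439493e+00] 4.0 [-0.66985721  0.05990565 -0.22523637]
[250.19533684 159.78369883]
[{'xy': [258.7, 165.2], 'conf': 0.79}, {'xy': [358.1, 321.9], 'conf': 0.49}]
[550.11620705 303.81321189 294.        ]
[ 389.06083002 -296.98876183  294.        ]
```

View pics/m2.png

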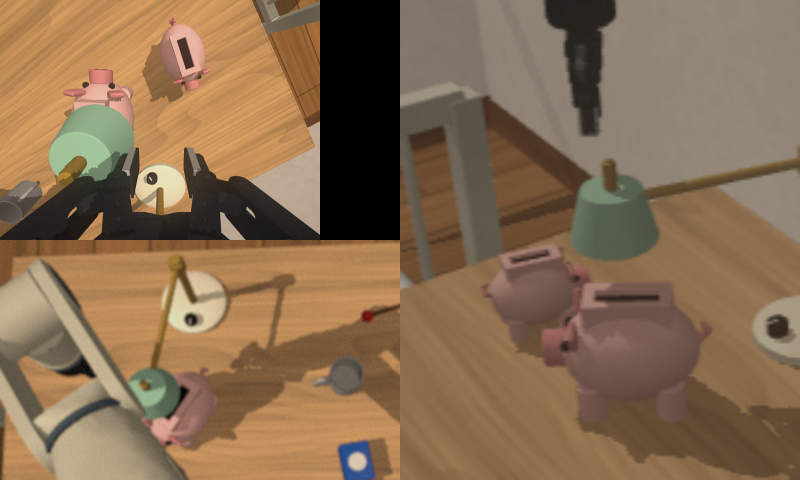

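The first push slipped off the short finial; the shade only moved about 15 mm. The lamp rod, straddled between post and shade, cannot slip out, so I'll use that instead.

```bash
python3 - <<'E'
from h import *
rows([(568,382,335,2.56),(624,277,335,2.9)])
E
```

```text
[0.0, 0.0, 0.003] [0.005, 0.006, -0.319] [568.0, 382.0, 335.0, 2.56]
[0.0, 0.0, -0.43] [-0.516, -0.28, -0.319] [624.0, 277.0, 335.0, 2.9]
```

>>> step_arm:
  moves:
    - [[0,0,0],[0,0,-0.22],-0.1]
    - [[0,0,0],[0,0,-0.32],-0.1]
    - [[0,0,-0.14],[-0.17,-0.09,-0.32],-0.1]
    - [[0,0,-0.28],[-0.34,-0.18,-0.32],-0.1]
    - [[0,0,-0.43],[-0.516,-0.28,-0.32],-0.1]
    - [[0,0,-0.43],[-0.516,-0.28,-0.32],-0.1]
    - [[0,0,-0.43],[-0.516,-0.28,-0.32],-0.1]

```text
clock: 4.95
eef_pos: [624.3, 276.3, 334.9]
tcp_rot: [3.141, -0.0, 2.896]
contact_force: [0.7, 0.1, 1.0]
opening: 0.448
grasp_force: 0.0
```

```bash
python3 - <<'E'
from h import *
s=telemetry.sense();print(s['eef_pos'],s['tcp_rot'],s['clock'])
w=grab('wrist','w3')
for n,z in [('finial',294),('lamp_hinge',245)]:
  for m in imaging.mark_of('wrist',n): print(n,m,at_z('wrist',m['xy'],z))
# rod pixels: brass hue, report mid column -> world at z=245 for several rows
hs=cv2.cvtColor(w,cv2.COLOR_RGB2HSV)
m=((hs[...,0]>10)&(hs[...,0]<26)&(hs[...,1]>170)&(hs[...,2]>60)).astype(np.uint8)
for row in range(180,480,20):
    c=np.where(m[row,200:450])[0]+200
    if len(c): print(row,c.min(),c.max(),len(c),at_z('wrist',[np.median(c),row],250))
E
```

```text
[624.30877579 276.31019559 334.9065651 ] [ 3.14134185e+00 -3.12509741e-04  2.89642050e+00] 4.95
finial {'xy': [321.5, 108.9], 'conf': 0.9} [539.74542494 297.5604773  294.        ]
180 316 331 9 [582.3151795  290.16659331 250.        ]
200 320 331 11 [595.56179939 286.92365975 250.        ]
220 319 331 12 [609.17389106 283.23279668 250.        ]
240 321 332 5 [623.425799   280.10221396 250.        ]
260 322 332 6 [638.09129055 276.51192338 250.        ]
280 325 325 1 [653.10441266 272.08119445 250.        ]
300 327 330 3 [669.56111089 271.11492965 250.        ]
320 326 333 4 [686.26173523 268.63576763 250.        ]
340 323 332 7 [702.47546224 261.54799619 250.        ]
360 322 332 6 [720.35688353 258.40593583 250.        ]
380 324 336 12 [738.84296118 254.74961036 250.        ]
400 323 344 14 [758.26594869 251.74468845 250.        ]
420 313 345 22 [778.48184526 248.61709593 250.        ]
```

View pics/w3.png

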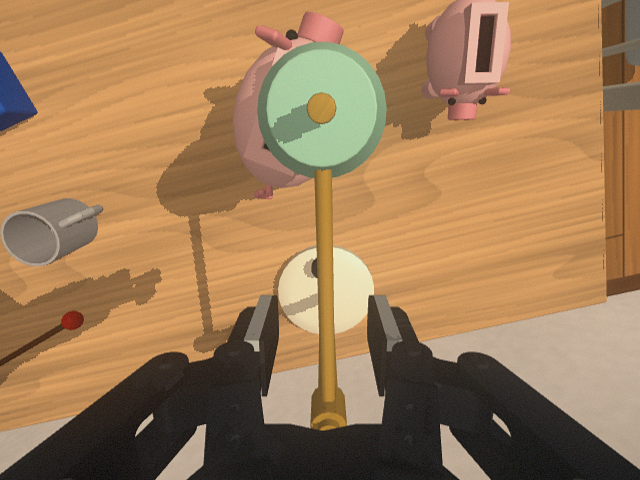

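The rod runs straight down the picture between the open fingers (column about 325), with the hinge at about (772,248). Lowering over it.

>>> step_arm:
  moves:
    - [[0,0,0],[0,0.02,0.15],-0.1]
    - [[0,0,0],[0,0.02,0.35],-0.1]
    - [[0,0,0],[0,0.02,0.56],-0.1]
    - [[0,0,0],[0,0.02,0.56],-0.1]
    - [[0,0,0],[0,0.02,0.56],-0.1]

```text
clock: 5.6
eef_pos: [624.7, 282.0, 223.2]
tcp_rot: [-3.141, -0.001, 2.9]
contact_force: [0.4, -0.3, 1.0]
opening: 0.452
grasp_force: 0.0
```

```bash
python3 - <<'E'
from h import *
s=telemetry.sense();print(s['eef_pos'],s['tcp_rot'],s['contact_force'])
C=np.array([772,247.]);v=s['eef_pos'][:2]-C;a0=np.arctan2(v[1],v[0]);R=np.hypot(*v);print(a0,R)
b=(*s['eef_pos'],s['tcp_rot'][2])
rows([(*(C+R*np.array([np.cos(a0-d),np.sin(a0-d)])),s['eef_pos'][2],s['tcp_rot'][2]-d) for d in np.arange(0.1,1.11,.1)],b)
E
```

```text
[624.70405832 281.9827857  223.20824636] [-3.14103826e+00 -8.36753149e-04  2.90029017e+00] [ 0.35894036 -0.30379587  0.95580184]
2.9084128558012243 151.39316275977686
[0.0, -0.0, 0.127] [-0.003, 0.076, 0.0] [628.932, 296.513, 223.208, 2.8]
[0.0, -0.0, 0.255] [-0.014, 0.151, 0.0] [634.59, 310.549, 223.208, 2.7]
[0.0, -0.0, 0.382] [-0.032, 0.224, 0.0] [641.621, 323.949, 223.208, 2.6]
[0.0, -0.0, 0.509] [-0.057, 0.295, 0.0] [649.954, 336.581, 223.208, 2.5]
[0.0, -0.0, 0.637] [-0.09, 0.364, 0.0] [659.507, 348.318, 223.208, 2.4]
[0.0, -0.0, 0.764] [-0.129, 0.428, 0.0] [670.184, 359.042, 223.208, 2.3]
[0.0, -0.0, 0.891] [-0.174, 0.489, 0.0] [681.878, 368.647, 223.208, 2.2]
[0.0, -0.0, 1.019] [-0.225, 0.545, 0.0] [694.473, 377.036, 223.208, 2.1]
[0.0, -0.0, 1.146] [-0.282, 0.595, 0.0] [707.842, 384.127, 223.208, 2.0]
[0.0, -0.0, 1.273] [-0.343, 0.64, 0.0] [721.853, 389.847, 223.208, 1.9]
[0.0, -0.0, 1.401] [-0.408, 0.678, 0.0] [736.364, 394.139, 223.208, 1.8]
```

>>> step_arm:
  moves:
    - [[0,0,0.06],[0,0.04,0],-0.1]
    - [[0,0,0.127],[-0.003,0.076,0],-0.1]
    - [[0,0,0.255],[-0.014,0.151,0],-0.1]
    - [[0,0,0.382],[-0.032,0.224,0],-0.1]
    - [[0,0,0.509],[-0.057,0.295,0],-0.1]
    - [[0,0,0.637],[-0.09,0.364,0],-0.1]
    - [[0,0,0.7],[-0.109,0.396,0],-0.1]
    - [[0,0,0.7],[-0.109,0.396,0],-0.1]

```text
clock: 6.4
eef_pos: [666.9, 354.6, 226.2]
tcp_rot: [3.137, 0.001, 2.35]
contact_force: [0.3, 0.3, 0.0]
opening: 0.451
grasp_force: 0.0
```

>>> step_arm:
  moves:
    - [[0,0,0.06],[0,0.04,0],-0.1]
    - [[0,0,0.127],[-0.003,0.076,0],-0.1]
    - [[0,0,0.255],[-0.014,0.151,0],-0.1]
    - [[0,0,0.382],[-0.032,0.224,0],-0.1]
    - [[0,0,0.509],[-0.057,0.295,0],-0.1]
    - [[0,0,0.57],[-0.073,0.33,0],-0.1]
    - [[0,0,0.57],[-0.073,0.33,0],-0.1]
    - [[0,0,0.57],[-0.073,0.33,0],-0.1]

```text
clock: 7.2
eef_pos: [722.5, 388.8, 224.2]
tcp_rot: [3.14, -0.0, 1.904]
contact_force: [-0.2, 0.0, -0.5]
opening: 0.45
grasp_force: 0.0
```

```bash
python3 - <<'E'
from h import *
s=telemetry.sense();print(s['eef_pos'],s['tcp_rot'],s['contact_force'])
for c in ['side','top','wrist']:
  grab(c,c+'3')
  for n,z in [('finial',294),('slot',144),('lamp_hinge',245)]:
    for m in imaging.mark_of(c,n): print(c,n,m,at_z(c,m['xy'],z))
E
```

```text
[722.52864585 388.79851613 224.17714264] [ 3.14036747e+00 -2.19639279e-04  1.90444423e+00] [-0.15142839  0.03131645 -0.52449898]
side finial {'xy': [267.3, 133.9], 'conf': 0.72} [669.13256764 454.93434229 294.        ]
side slot {'xy': [225.2, 204.7], 'conf': 0.67} [491.24196734 409.30341375 144.        ]
side slot {'xy': [263.0, 219.2], 'conf': 0.62} [537.6131118  281.63830534 144.        ]
side lamp_hinge {'xy': [338.5, 163.1], 'conf': 0.62} [780.84822349 264.45761766 245.        ]
top finial {'xy': [424.8, 288.9], 'conf': 0.38} [ 470.36586781 -202.38711695  294.        ]
top slot {'xy': [159.1, 295.9], 'conf': 0.71} [499.93815384 446.58003257 144.        ]
top slot {'xy': [229.4, 277.8], 'conf': 0.57} [539.72962341 266.4961908  144.        ]
top lamp_hinge {'xy': [235.0, 177.2], 'conf': 0.6} [775.13842741 235.41649865 245.        ]
wrist finial {'xy': [244.2, 96.3], 'conf': 0.95} [677.0984369  461.87947698 294.        ]
wrist slot {'xy': [73.6, 24.8], 'conf': 0.86} [541.15411297 467.33819517 144.        ]
wrist slot {'xy': [22.7, 317.5], 'conf': 0.58} [530.40696657 261.09104775 144.        ]
```

The lamp is now swung about 0.96 rad, with the finial at about (675,460). Next I raise straight up and work out a viewing pose for the slot.

>>> step_arm:
  moves:
    - [[0,0,0],[0,0,-0.2],-0.1]
    - [[0,0,0],[0,0,-0.4],-0.1]
    - [[0,0,0],[0,0,-0.6],-0.1]
    - [[0,0,0],[0,0,-0.65],-0.1]
    - [[0,0,0],[0,0,-0.65],-0.1]

```text
clock: 8.3
eef_pos: [723.2, 389.2, 355.6]
tcp_rot: [3.137, -0.001, 1.902]
contact_force: [0.1, 0.1, 0.3]
opening: 0.453
grasp_force: 0.0
```

```bash
python3 - <<'E'
from h import *
np.set_printoptions(precision=3,suppress=True)
s=telemetry.sense();print(s['eef_pos'],s['tcp_rot'])
T=np.array(imaging.calibration('wrist')['cam_to_world']);R=Ro.from_euler('xyz',s['tcp_rot'])
print('cam in tool',R.inv().apply(T[:3,3]-s['eef_pos']),'look',R.inv().apply(-T[:3,2]))
p=at_z('wrist',[320,220],144)-s['eef_pos'];q=R.inv().apply(p);print(q)
def view(t,z,yaw,px=(320,220),zz=144):
    # TCP pos so that target t appears at px
    Rn=Ro.from_euler('xyz',[np.pi,0,yaw]);Rt=Rn*R.inv()
    o,d=ray('wrist',px);o=Rt.apply(o-s['eef_pos']);d=Rt.apply(d)
    k=(zz-z-o[2])/d[2];w=o+k*d
    return (t[0]-w[0],t[1]-w[1],z,yaw)
v=view((532,266),330,2.55);print(v)
rows([v])
c=view((512,-262),300,0.237,(320,240),40);print(c);rows([c],v)
E
```

```text
[723.25  389.199 355.558] [ 3.137 -0.001  1.902]
cam in tool [  77.427   -0.71  -163.334] look [-0.303 -0.001  0.953]
[-17.646  -3.62  211.532]
(np.float64(524.636148936352), np.float64(275.06943926400356), 330, 2.55)
[0.005, 0.001, -0.825] [-0.217, -1.125, 0.123] [524.636, 275.069, 330.0, 2.55]
(np.float64(566.2517005395661), np.float64(-253.07938645208156), 300, 0.237)
[0.0, -0.0, 2.945] [-1.645, -2.076, 0.15] [566.252, -253.079, 300.0, 0.237]
```

>>> step_arm:
  moves:
    - [[0,0,-0.1],[-0.04,-0.2,0.02],-0.1]
    - [[0,0,-0.22],[-0.08,-0.4,0.04],-0.1]
    - [[0,0,-0.36],[-0.12,-0.6,0.08],-0.1]
    - [[0,0,-0.5],[-0.16,-0.8,0.1],-0.1]
    - [[0,0,-0.66],[-0.2,-0.95,0.12],-0.1]
    - [[0,0,-0.82],[-0.217,-1.0,0.12],-0.1]
    - [[0,0,-0.82],[-0.217,-1.0,0.12],-0.1]
    - [[0,0,-0.82],[-0.217,-1.0,0.12],-0.1]

```text
clock: 9.1
eef_pos: [547.5, 282.7, 327.7]
tcp_rot: [-3.141, -0.001, 2.542]
contact_force: [0.6, 0.4, -0.4]
opening: 0.45
grasp_force: 0.0
```

```bash
python3 - <<'E'
from h import *
np.set_printoptions(precision=3,suppress=True)
s=telemetry.sense();print(s['eef_pos'],s['tcp_rot'],s['clock'])
w=grab('wrist','w4')
for n,z in [('slot',144),('pig',0)]:
    for m in imaging.mark_of('wrist',n): print(n,m,at_z('wrist',m['xy'],z))
g=cv2.cvtColor(w,cv2.COLOR_RGB2GRAY)
n,l,st,ce=cv2.connectedComponentsWithStats((g<55).astype(np.uint8))
for i in range(1,n):
    if 300<st[i,4]<20000: print(st[i],ce[i])
E
```

```text
[547.457 282.692 327.712] [-3.141 -0.001  2.542] 9.1
slot {'xy': [294.9, 205.2], 'conf': 0.8} [528.578 262.906 144.   ]
pig {'xy': [430.2, 79.0], 'conf': 0.96} [512.664 466.136   0.   ]
pig {'xy': [305.7, 186.5], 'conf': 0.87} [534.794 263.348   0.   ]
[ 21 368  33  27 329] [ 34.258 381.38 ]
```

View pics/w4.png

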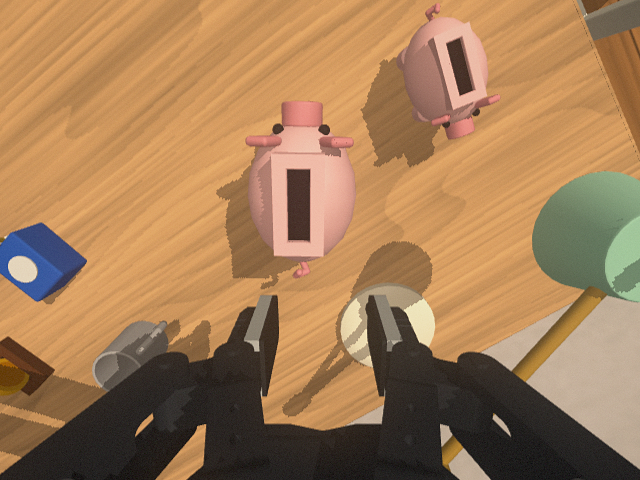

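The pig's slot shows at columns 288-310 and rows 169-241, almost in line with the tool, and the shade is well clear on the right. Next I measure the slot precisely.

```bash
cat >> h.py <<'E'
def slot_fit(im,box,z=144,thr=None):
    g=cv2.cvtColor(im,cv2.COLOR_RGB2GRAY);x0,y0,x1,y1=box;g=g[y0:y1,x0:x1]
    t,m=cv2.threshold(g,0 if thr is None else thr,255,cv2.THRESH_BINARY_INV+(cv2.THRESH_OTSU if thr is None else 0))
    n,l,st,ce=cv2.connectedComponentsWithStats(m);i=1+np.argmax(st[1:,4])
    c=max(cv2.findContours((l==i).astype(np.uint8),cv2.RETR_EXTERNAL,cv2.CHAIN_APPROX_NONE)[0],key=cv2.contourArea)
    w=np.array([at_z('wrist',[p[0]+x0,p[1]+y0],z)[:2] for p in c[:,0]],np.float32)
    (cx,cy),(a,b),ang=cv2.minAreaRect(w);q=cv2.boxPoints(((cx,cy),(a,b),ang))
    e=max([q[1]-q[0],q[2]-q[1]],key=np.linalg.norm);yaw=np.arctan2(e[1],e[0])
    return (cx,cy),(a,b),yaw,t,st[i]
E
python3 - <<'E'
from h import *
im=cv2.imread('pics/w4.png')[:,:,::-1].copy()
print(slot_fit(im,(278,160,320,250)))
e=slot_fit(im,(278,160,320,250),thr=70);print(e)
print(telemetry.sense()['eef_pos'])
E
```

```text
((530.918701171875, 264.9058532714844), (21.280792236328125, 70.52833557128906), np.float32(-0.60950994), 124.0, array([   9,    9,   23,   73, 1614], dtype=int32))
((530.6763305664062, 265.3659973144531), (20.803800582885742, 67.75846862792969), np.float32(-0.6095095), 70.0, array([   9,   10,   23,   70, 1544], dtype=int32))
[548.0324216  283.11339088 328.00768422]
```

Slot centre is (531,265) with its long axis at -0.61 rad, and it measures 70.5 x 21.3 mm against the 72 x 22 given. Now to the rack.

>>> step_arm:
  moves:
    - [[0,0,0.1],[-0.12,-0.16,0],-0.1]
    - [[0,0,0.27],[-0.24,-0.32,0],-0.1]
    - [[0,0,0.45],[-0.36,-0.48,0],-0.1]
    - [[0,0,0.63],[-0.48,-0.64,0],-0.1]
    - [[0,0,0.81],[-0.6,-0.8,0],-0.1]
    - [[0,0,1.0],[-0.71,-0.96,0],-0.1]

```text
clock: 9.85
eef_pos: [558.0, 42.6, 328.5]
tcp_rot: [-3.142, 0.0, 1.753]
contact_force: [0.6, 0.1, 0.2]
opening: 0.45
grasp_force: 0.0
```

>>> step_arm:
  moves:
    - [[0,0,0.18],[-0.2,-0.03,0],-0.1]
    - [[0,0,0.36],[-0.4,-0.06,0],-0.1]
    - [[0,0,0.54],[-0.6,-0.08,0],-0.1]
    - [[0,0,0.72],[-0.8,-0.11,0],-0.1]
    - [[0,0,0.9],[-0.94,-0.137,0],-0.1]
    - [[0,0,1.0],[-0.94,-0.137,0],-0.1]
    - [[0,0,1.0],[-0.94,-0.137,0],-0.1]

```text
clock: 10.55
eef_pos: [566.4, -146.7, 328.2]
tcp_rot: [-3.141, 0.0, 0.971]
contact_force: [-0.2, 0.0, 0.2]
opening: 0.45
grasp_force: 0.0
```

```bash
python3 - <<'E'
from h import *
s=telemetry.sense();print(s['eef_pos'],s['tcp_rot'],s['clock'])
rows([(566,-253,290,.237)])
E
```

```text
[ 566.36626708 -146.67279937  328.21510465] [-3.14095126e+00  1.24172857e-04  9.71301817e-01] 10.55
[-0.001, 0.0, 0.935] [-0.44, 0.299, 0.191] [566.0, -253.0, 290.0, 0.237]
```

>>> step_arm:
  moves:
    - [[0,0,0.18],[-0.15,0.1,0.05],-0.1]
    - [[0,0,0.36],[-0.3,0.2,0.1],-0.1]
    - [[0,0,0.54],[-0.44,0.3,0.15],-0.1]
    - [[0,0,0.72],[-0.44,0.3,0.19],-0.1]
    - [[0,0,0.88],[-0.44,0.3,0.19],-0.1]
    - [[0,0,0.935],[-0.44,0.3,0.19],-0.1]
    - [[0,0,0.935],[-0.44,0.3,0.19],-0.1]

```text
clock: 11.25
eef_pos: [566.7, -251.6, 290.4]
tcp_rot: [-3.141, 0.0, 0.243]
contact_force: [0.7, -0.4, 0.7]
opening: 0.453
grasp_force: 0.0
```

```bash
python3 - <<'E'
from h import *
s=telemetry.sense();print(s['eef_pos'],s['tcp_rot'],s['clock'])
w=grab('wrist','w5')
for n,z in [('coin',33),('rack',0)]:
    for m in imaging.mark_of('wrist',n): print(n,m,at_z('wrist',m['xy'],z))
    print(imaging.recognise('wrist',n))
E
```

```text
[ 566.68900401 -251.63739693  290.35233208] [-3.14113098e+00  3.56931589e-04  2.42786688e-01] 11.25
coin {'xy': [392.4, 247.3], 'conf': 0.87} [ 524.97738316 -349.27636493   33.        ]
coin {'xy': [323.7, 240.7], 'conf': 0.83} [ 513.07233311 -266.6146736    33.        ]
[{'extent': [378.1, 238.7, 32.9, 15.2], 'conf': 0.78}, {'extent': [311.9, 219.3, 15.5, 49.8], 'conf': 0.59}]
rack {'xy': [320.5, 235.2], 'conf': 0.62} [ 509.12834086 -263.55457766    0.        ]
[{'extent': [301.9, 199.3, 45.4, 70.6], 'conf': 0.64}]
```

View pics/w5.png

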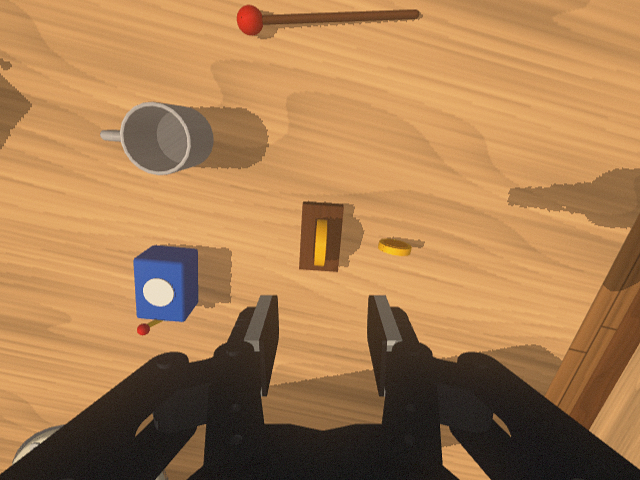

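The wrist view shows the target coin in the rack at (321,242), nearly in line with the tool, and the small loose coin at (395,247). Fitting the rack's top face and the coin.

```bash
python3 - <<'E'
from h import *
im=cv2.imread('pics/w5.png')[:,:,::-1].copy()
hs=cv2.cvtColor(im,cv2.COLOR_RGB2HSV)
y=((hs[...,0]>15)&(hs[...,0]<32)&(hs[...,1]>200)&(hs[...,2]>110)).astype(np.uint8);y[:, :305]=0;y[:,340:]=0;y[:210]=0;y[275:]=0
v=hs[...,2];d=((v<125)|(y>0)).astype(np.uint8);
print(im[230,305],im[230,338],im[220,348],im[205,320],im[240,321],im[190,320])
def fit(m,z):
    n,l,st,ce=cv2.connectedComponentsWithStats(m);i=1+np.argmax(st[1:,4])
    c=max(cv2.findContours((l==i).astype(np.uint8),cv2.RETR_EXTERNAL,cv2.CHAIN_APPROX_NONE)[0],key=cv2.contourArea)
    w=np.array([at_z('wrist',p,z)[:2] for p in c[:,0]],np.float32)
    r_=cv2.minAreaRect(w);q=cv2.boxPoints(r_);e=max([q[1]-q[0],q[2]-q[1]],key=np.linalg.norm)
    print(st[i],r_[0],r_[1],np.arctan2(e[1],e[0]))
fit(y,50)
R=((im[...,0]<115)&(im[...,2]<60)).astype(np.uint8)|y
R[:195]=0;R[280:]=0;R[:,:295]=0;R[:,346:]=0
fit(R,18)
# coin rows: center column of yellow per row
for row in range(216,270,6):
    c=np.where(y[row])[0]
    if len(c): print(row,c.min(),c.max())
# predicted projections of a coin at guess
for p in [(511,-264)]:
    for z in (61,):
        print(proj('wrist',[*p,z]),proj('wrist',[*p,33]))
E
```

```text
[120  73  43] [94 60 37] [152 109  68] [101  65  37] [236 174  39] [211 154  97]
[314 220  13  46 485] (514.299560546875, -262.40576171875) (54.925872802734375, 13.172310829162598) 0.16577227
[ 303  202   40   65 1415] (515.6074829101562, -265.2871398925781) (83.06279754638672, 47.08100891113281) 0.25809777
222 317 326
228 316 326
234 316 326
240 316 326
246 315 325
252 314 325
258 314 324
264 314 323
[320.99317162 249.06868861] [321.06994582 241.59507952]
```

```bash
python3 - <<'E'
from h import *
print(at_z('wrist',[320.3,243],33))
rows([(513.5,-263.5,130,.17)])
E
```

```text
[ 509.05296137 -263.52269155   33.        ]
[0.0, -0.0, 0.093] [-0.271, -0.007, 0.804] [513.5, -263.5, 130.0, 0.17]
```

>>> step_arm:
  moves:
    - [[0,0,0.09],[-0.14,0,0.15],-0.1]
    - [[0,0,0.09],[-0.28,-0.005,0.35],-0.1]
    - [[0,0,0.09],[-0.28,-0.005,0.55],-0.1]
    - [[0,0,0.09],[-0.28,-0.005,0.75],-0.1]
    - [[0,0,0.09],[-0.28,-0.005,0.8],-0.1]
    - [[0,0,0.09],[-0.28,-0.005,0.8],-0.1]

```text
clock: 12.1
eef_pos: [511.0, -264.1, 129.8]
tcp_rot: [-3.14, 0.002, 0.171]
contact_force: [0.2, -0.1, 0.5]
opening: 0.452
grasp_force: 0.0
```

```bash
python3 - <<'E'
from h import *
s=telemetry.sense();print(s['eef_pos'],s['tcp_rot'],s['clock'])
w=grab('wrist','w6');print(proj('wrist',[511,-263.5,33]),proj('wrist',[511,-263.5,61]))
for n,z in [('coin',33),('rack',0)]:
    for m in imaging.mark_of('wrist',n): print(n,m,at_z('wrist',m['xy'],z))
    print([m['extent'] for m in imaging.recognise('wrist',n)])
E
```

```text
[ 510.9692477  -264.13665617  129.84021244] [-3.13989318e+00  2.23596568e-03  1.70873396e-01] 12.1
[320.44717946 234.76785269] [320.25121433 246.62102064]
coin {'xy': [438.4, 237.3], 'conf': 0.93} [ 524.56106932 -351.3758843    33.        ]
coin {'xy': [320.7, 234.1], 'conf': 0.89} [ 512.15762914 -264.09462073   33.        ]
[[312.1, 194.6, 21.9, 81.9], [412.8, 222.7, 58.2, 22.2]]
rack {'xy': [321.5, 224.0], 'conf': 0.9} [ 511.67224923 -265.07274083    0.        ]
[[288.3, 170.7, 69.5, 106.6]]
```

View pics/w6.png

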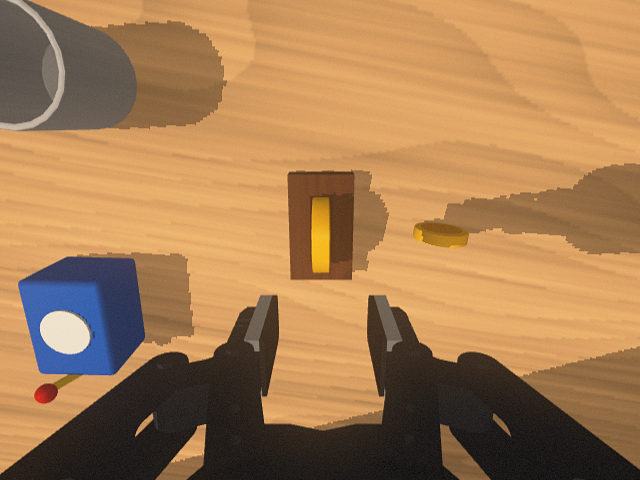

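The coin is centred and parallel between the fingers (column 320, rows 196-272). Descending 100 mm and gripping.

>>> step_arm:
  moves:
    - [[0,0,0],[0.003,0,0.15],-0.1]
    - [[0,0,0],[0.003,0,0.35],-0.1]
    - [[0,0,0],[0.003,0,0.45],-0.1]
    - [[0,0,0],[0.003,0,0.495],-0.1]
    - [[0,0,0],[0.003,0,0.495],-0.1]
    - [[0,0,0],[0.003,0,0.495],-0.1]
  squeeze: 40

```text
clock: 12.95
eef_pos: [513.2, -265.0, 33.2]
tcp_rot: [3.14, -0.002, 0.17]
contact_force: [-0.3, -0.0, -0.6]
opening: 0.45
grasp_force: 0.0
```

>>> step_arm:
  moves:
    - [[0,0,0],[0,0,0],-1]
    - [[0,0,0],[0,0,0],-1]
    - [[0,0,0],[0,0,0],-1]
    - [[0,0,0],[0,0,0],-1]
    - [[0,0,0],[0,0,0],-1]
    - [[0,0,0],[0,0,0],-1]

```text
clock: 13.55
eef_pos: [513.2, -265.0, 33.0]
tcp_rot: [3.14, -0.002, 0.17]
contact_force: [-0.2, -0.7, 7.5]
opening: 0.121
grasp_force: 40.6
```

>>> step_arm:
  moves:
    - [[0,0,0],[0,0,-0.05],-1]
    - [[0,0,0],[0,0,-0.15],-1]
    - [[0,0,0],[0,0,-0.3],-1]
    - [[0,0,0],[0,0,-0.5],-1]
    - [[0,0,0],[0,0,-0.7],-1]
    - [[0,0,0],[0,0,-0.9],-1]
    - [[0,0,0],[0,0,-1.0],-1]
    - [[0,0,0],[0,0,-1.0],-1]

```text
clock: 14.35
eef_pos: [513.8, -265.3, 236.1]
tcp_rot: [3.138, -0.005, 0.17]
contact_force: [0.3, -0.0, -0.4]
opening: 0.122
grasp_force: 39.7
```

```bash
python3 - <<'E'
from h import *
s=telemetry.sense();print(s['eef_pos'],s['tcp_rot'],s['clock'],s['opening'],s['grasp_force'])
w=grab('wrist','w7');print(proj('wrist',s['eef_pos']))
cv2.imwrite('pics/w7c.png',w[200:480,180:460,::-1])
for m in imaging.mark_of('wrist','coin'): print(m)
for m in imaging.recognise('wrist','coin'): print(m)
hs=cv2.cvtColor(w,cv2.COLOR_RGB2HSV)
y=((hs[...,0]>13)&(hs[...,0]<32)&(hs[...,1]>190)&(hs[...,2]>90)).astype(np.uint8);y[:, :270]=0;y[:,370:]=0
for row in range(270,420,8):
    c=np.where(y[row])[0]
    if len(c): print(row,c.min(),c.max(),len(c))
E
```

```text
[ 513.83543163 -265.34610885  236.06497103] [ 3.13764761 -0.00515735  0.17028421] 14.35 0.12246829877178547 39.74995672702789
[323.81010845 290.65260325]
{'xy': [402.6, 210.5], 'conf': 0.86}
{'xy': [320.2, 295.2], 'conf': 0.67}
{'extent': [307.6, 238.6, 30.6, 119.3], 'conf': 0.9}
{'extent': [385.8, 200.9, 39.7, 17.1], 'conf': 0.75}
270 307 335 29
278 307 336 30
286 307 336 30
294 311 334 24
302 311 334 24
310 311 334 24
318 311 334 24
326 311 334 24
334 311 334 24
342 311 334 24
350 310 334 25
```

View pics/w7c.png

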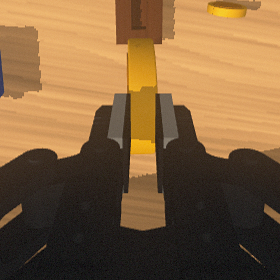

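The coin is held upright between the pads and centred on the tool (rows 239-357, column 321). Carrying it high toward the pig.

>>> step_arm:
  moves:
    - [[0,0,-0.06],[0.01,-0.04,-0.08],-1]
    - [[0,0,-0.18],[0.03,-0.15,-0.12],-1]
    - [[0,0,-0.34],[0.06,-0.3,-0.12],-1]
    - [[0,0,-0.5],[0.09,-0.44,-0.12],-1]
    - [[0,0,-0.66],[0.12,-0.58,-0.12],-1]
    - [[0,0,-0.82],[0.15,-0.72,-0.12],-1]
    - [[0,0,-1.0],[0.18,-0.87,-0.12],-1]

```text
clock: 15.2
eef_pos: [517.1, -85.7, 254.0]
tcp_rot: [-3.139, 0.001, 0.961]
contact_force: [-0.3, -0.2, 0.4]
opening: 0.123
grasp_force: 39.7
```

>>> step_arm:
  moves:
    - [[0,0,-0.14],[0.1,-0.07,0],-1]
    - [[0,0,-0.3],[0.22,-0.14,0],-1]
    - [[0,0,-0.46],[0.34,-0.22,0],-1]
    - [[0,0,-0.62],[0.46,-0.3,0],-1]
    - [[0,0,-0.78],[0.58,-0.38,0],-1]
    - [[0,0,-0.92],[0.68,-0.45,0],-1]
    - [[0,0,-1.0],[0.74,-0.486,0],-1]

```text
clock: 15.9
eef_pos: [523.0, 91.7, 254.0]
tcp_rot: [-3.138, -0.0, 1.747]
contact_force: [-0.1, -0.4, -1.1]
opening: 0.121
grasp_force: 39.7
```

```bash
python3 - <<'E'
from h import *
s=telemetry.sense();print(s['eef_pos'],s['tcp_rot'],s['clock'],s['opening'],s['grasp_force'])
rows([(531,265,260,2.532),(531,265,230,2.532)])
E
```

```text
[523.0421939   91.66753    253.96712747] [-3.13835575e+00 -3.71123937e-04  1.74650079e+00] 15.9 0.12127904564760976 39.74923074245453
[-0.004, -0.002, -1.0] [0.846, 0.191, -0.03] [531.0, 265.0, 260.0, 2.532]
[-0.004, -0.002, -1.0] [0.846, 0.191, 0.12] [531.0, 265.0, 230.0, 2.532]
```

>>> step_arm:
  moves:
    - [[0,0,-0.16],[0.13,0.03,0],-1]
    - [[0,0,-0.33],[0.27,0.06,0],-1]
    - [[0,0,-0.5],[0.42,0.1,0],-1]
    - [[0,0,-0.66],[0.56,0.13,0],-1]
    - [[0,0,-0.82],[0.7,0.16,0],-1]
    - [[0,0,-0.94],[0.8,0.18,0],-1]
    - [[0,0,-1.0],[0.846,0.191,0],-1]
    - [[0,0,-1.0],[0.846,0.191,0],-1]

```text
clock: 16.7
eef_pos: [532.3, 264.1, 253.8]
tcp_rot: [-3.139, -0.002, 2.529]
contact_force: [0.4, -0.7, -1.1]
opening: 0.124
grasp_force: 39.7
```

>>> step_arm:
  moves:
    - [[0,0,0],[0,0,0.05],-1]
    - [[0,0,0],[0,0,0.12],-1]
    - [[0,0,0],[0,0,0.12],-1]
    - [[0,0,0],[0,0,0.12],-1]

```text
clock: 17.1
eef_pos: [532.8, 262.5, 230.9]
tcp_rot: [-3.14, -0.001, 2.525]
contact_force: [-0.4, 0.1, -0.1]
opening: 0.122
grasp_force: 39.7
```

```bash
python3 - <<'E'
from h import *
s=telemetry.sense();print(s['eef_pos'],s['tcp_rot'],s['clock'],s['opening'],s['grasp_force'])
w=grab('wrist','w8');c=np.zeros((480,720,3),np.uint8);c[:,:360]=w[60:380,200:440][:, :, ::-1].repeat(1,0).astype(np.uint8) if 0 else cv2.resize(w[60:380,200:440],(360,480))[:,:,::-1]
sd=imaging.grab_frame('side');c[:,360:]=cv2.resize(sd[140:300,200:320],(360,480))[:,:,::-1];cv2.imwrite('pics/f8.png',c)
print('slot proj',proj('wrist',[531,265,144]),'tcp',proj('wrist',s['eef_pos']))
print(imaging.mark_of('side','slot'),imaging.mark_of('side','coin'))
e=s['eef_pos'];print('side slot pred',proj('side',[531,265,144]),'coin',proj('side',e))
E
```

```text
[532.80009366 262.48076286 230.8584011 ] [-3.14003780e+00 -8.10469184e-04  2.52529584e+00] 17.1 0.12211534983386695 39.742358922958374
slot proj [323.96478431 235.05126455] tcp [322.43338984 291.19687883]
[{'xy': [224.4, 206.1], 'conf': 0.89}, {'xy': [262.2, 222.2], 'conf': 0.66}] [{'xy': [425.0, 405.5], 'conf': 0.68}, {'xy': [266.4, 198.3], 'conf': 0.54}, {'xy': [421.7, 316.5], 'conf': 0.5}]
side slot pred [264.11794816 222.73446405] coin [262.96081671 194.91545214]
```

View pics/f8.png

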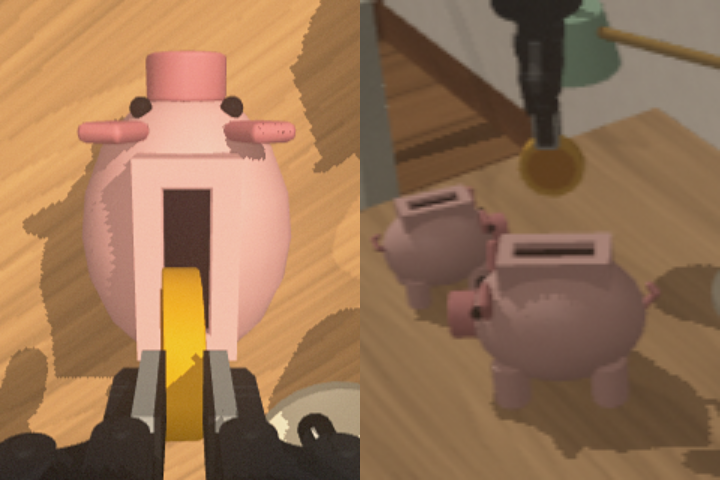

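The coin hangs upright and parallel above the slot. The slot sits about 3 mm along it and 1 mm across, so I correct that, drop to z≈200 and compare coin and slot in the side view.

>>> step_arm:
  moves:
    - [[0,0,0],[0.014,0.005,0],-1]
    - [[0,0,0],[0.014,0.005,0.08],-1]
    - [[0,0,0],[0.014,0.005,0.15],-1]
    - [[0,0,0],[0.014,0.005,0.15],-1]
    - [[0,0,0],[0.014,0.005,0.15],-1]

```text
clock: 17.8
eef_pos: [531.3, 265.7, 201.6]
tcp_rot: [-3.141, -0.0, 2.526]
contact_force: [0.6, -0.0, 0.1]
opening: 0.121
grasp_force: 39.7
```

```bash
cat > chk.py <<'E'
from h import *
np.set_printoptions(precision=2,suppress=True)
s=telemetry.sense();e=s['eef_pos'];print(e,s['tcp_rot'],s['clock'],s['grasp_force'])
sd=grab('side','s9');w=grab('wrist','w9')
g=cv2.cvtColor(sd,cv2.COLOR_RGB2GRAY)
def blob(m,x0,y0):
    n,l,st,ce=cv2.connectedComponentsWithStats(m.astype(np.uint8));i=1+np.argmax(st[1:,4]);return st[i]+[x0,y0,0,0,0],ce[i]+[x0,y0]
x0,y0,x1,y1=244,217,286,229
print('side slot',blob(g[y0:y1,x0:x1]<62,x0,y0),'pred',proj('side',[531,265,144]))
hs=cv2.cvtColor(sd,cv2.COLOR_RGB2HSV)[185:225,245:285]
m=(hs[...,0]>10)&(hs[...,0]<30)&(hs[...,1]>140)
print('side coin',blob(m,245,185),'pred',proj('side',e),proj('side',e-[0,0,28]))
gw=cv2.cvtColor(w,cv2.COLOR_RGB2GRAY);yw=cv2.cvtColor(w,cv2.COLOR_RGB2HSV)
print('wrist pred slot',proj('wrist',[531,265,144]),'tcp',proj('wrist',e))
for row in range(170,300,8):
    d=np.where(gw[row,290:360]<70)[0]+290;yy=np.where((yw[row,290:360,0]>15)&(yw[row,290:360,1]>190))[0]+290
    print(row,(d.min(),d.max()) if len(d) else '',(yy.min(),yy.max()) if len(yy) else '')
E
python3 chk.py
```

```text
[531.29 265.68 201.57] [-3.14 -0.    2.53] 17.8 39.7444885969162
side slot (array([252, 223,  26,   2,  52]), array([264.5, 223.5])) pred [264.12 222.73]
side coin (array([253, 195,  21,  20, 304]), array([263.19, 205.36])) pred [262.59 204.25] [263.32 213.27]
wrist pred slot [321.78 252.7 ] tcp [323.  291.3]
170  
178  
186  
194  
202 (np.int64(304), np.int64(337)) 
210 (np.int64(304), np.int64(337)) 
218 (np.int64(305), np.int64(337)) 
226 (np.int64(305), np.int64(337)) 
234 (np.int64(305), np.int64(337)) 
242 (np.int64(305), np.int64(337)) (np.int64(309), np.int64(332))
250 (np.int64(305), np.int64(337)) (np.int64(308), np.int64(333))
258 (np.int64(305), np.int64(337)) (np.int64(308), np.int64(334))
266 (np.int64(305), np.int64(337)) (np.int64(308), np.int64(335))
274 (np.int64(306), np.int64(337)) (np.int64(309), np.int64(336))
282 (np.int64(306), np.int64(306)) (np.int64(308), np.int64(336))
290 (np.int64(306), np.int64(306)) (np.int64(309), np.int64(336))
298 (np.int64(307), np.int64(339)) (np.int64(311), np.int64(334))
```

>>> step_arm:
  moves:
    - [[0,0,0],[0,-0.002,0.04],-1]
    - [[0,0,0],[0,-0.002,0.075],-1]
    - [[0,0,0],[0,-0.002,0.093],-1]
    - [[0,0,0],[0,-0.002,0.093],-1]
    - [[0,0,0],[0,-0.002,0.093],-1]
    - [[0,0,0],[0,-0.002,0.093],-1]
    - [[0,0,0],[0,-0.002,0.093],-1]

```text
clock: 18.6
eef_pos: [531.4, 265.5, 183.4]
tcp_rot: [3.141, 0.0, 2.526]
contact_force: [-0.3, -0.5, -0.1]
opening: 0.12
grasp_force: 39.7
```

```bash
python3 chk.py; python3 - <<'E'
from h import *
s=cv2.imread('pics/s9.png');w=cv2.imread('pics/w9.png');c=np.zeros((480,760,3),np.uint8)
c[:,:360]=cv2.resize(w[60:380,200:440],(360,480));c[:,360:]=cv2.resize(s[130:322,190:350],(400,480));cv2.imwrite('pics/f9.png',c)
E
```

```text
[531.45 265.45 183.44] [3.14 0.   2.53] 18.6 39.74496245384216
side slot (array([252, 223,  26,   3,  56]), array([264.5 , 223.61])) pred [264.12 222.73]
side coin (array([253, 201,  22,  20, 292]), array([263.71, 210.96])) pred [263.17 210.13] [263.88 219.03]
wrist pred slot [322.8  263.48] tcp [324.1  292.68]
170  
178  
186  
194  
202  
210 (np.int64(304), np.int64(339)) 
218 (np.int64(304), np.int64(339)) 
226 (np.int64(304), np.int64(339)) 
234 (np.int64(304), np.int64(339)) 
242 (np.int64(304), np.int64(339)) (np.int64(308), np.int64(332))
250 (np.int64(304), np.int64(339)) (np.int64(309), np.int64(333))
258 (np.int64(304), np.int64(339)) (np.int64(309), np.int64(334))
266 (np.int64(304), np.int64(339)) (np.int64(308), np.int64(335))
274 (np.int64(304), np.int64(338)) (np.int64(307), np.int64(336))
282 (np.int64(305), np.int64(338)) (np.int64(309), np.int64(336))
290 (np.int64(305), np.int64(338)) (np.int64(308), np.int64(336))
298 (np.int64(307), np.int64(338)) (np.int64(311), np.int64(334))
```

View pics/f9.png

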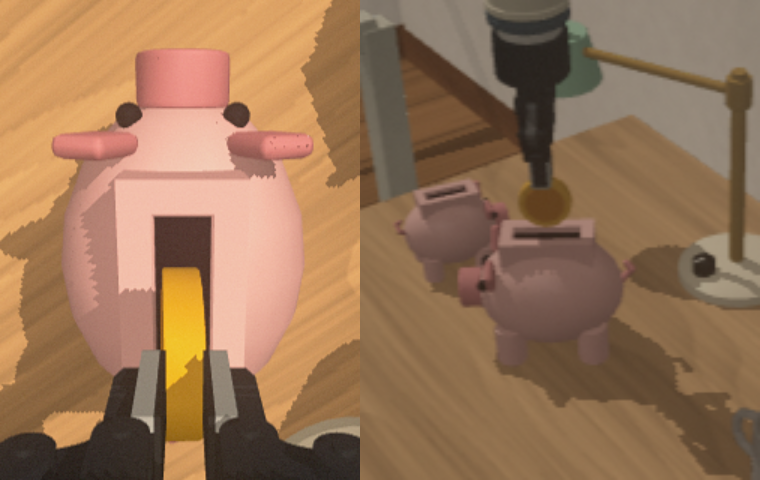

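The coin is upright, in line with the slot and centred to within about 1 mm, with its bottom edge about 11 mm above the rim. The shade is clear of the pig. Handing in.

```bash
python3 -c "
from rig import r
print(r.sign_off())"
```

```text
the job is handed in; nothing more can be done
None
```

I handed the job in with the lamp swung about 0.96 rad clear of the pig and the gold coin still gripped about 1 cm above the slot, upright, centred and in line; the first push at the finial slipped off, so I moved the lamp by its rod instead.

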